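# Turn the model car to face the photo camera and take its picture

## Robot

A 6-joint arm with a two-finger parallel gripper is mounted at the origin on the work surface. World frame = base frame: x ahead of the robot, y to its left, z up, the work surface at z = 0. Lengths are in m, angles in rad, forces in N, time in s.
With the tool pointing down it reaches from about 0.3 to 0.775 m from the base axis. Payload 14.6 kg.
Tool frame: the origin (TCP) lies on the centre line of the jaws, within the pads' length; the fingertips stand 11 mm ahead of it and the grasp point (between the pads) lies 8 mm behind it; y points along the fingers, x is the direction in which the jaws open and shut, and the axes are right-handed (so a half turn about y gives the same grasp; the last joint's range is limited). The gripper opens to 94 mm and grips with 3 to 60 N. Pads are 16 mm wide; open, the fingers measure 119 mm over their backs; the gripper's body (75 mm by 177 mm) begins 78 mm behind the grasp point.
Start: joints at [1.161, 0.3, 1.521, -0, 1.321, -0.067], TCP at [0.185, 0.518, 0.216] pointing down, gripper open.
Joint ranges: [-3.03, 3.03], [-0.79, 2.21], [0.23, 2.52], [-1.04, 4.18], [0, 3.07], [-2.55, 2.55]. Speed limits (rad/s): [2.22, 2.22, 2.57, 3.14, 3.14, 3.14].

## Interface

Orientations are given as [roll, pitch, yaw] about the fixed x, y, z axes, in that order (R = Rz(yaw) Ry(pitch) Rx(roll)).
In Python, from station import ctrl, imaging gives the robot as it stands. The module is installed in compiled form; this text tells all that it offers.
- The arm moves only by the tool apply_moves, never from a script. Its argument "deltas" is a list of rows, each an object with "dp": the shift along the tool's x, y, z in m, a list of three; "roll": the turn about the tool's y in rad; "grip": the closure, from -1 (fully open) to 1 (shut). In form: [{"dp": [tx, ty, tz], "roll": roll, "grip": grip}, ...]. A call has 1 to 10 rows; each row shifts and turns the commanded pose from where the row before left it, along the tool's axes as they then stand; what a row does not reach is not made up. A row lasts 1/8 s, in which the tool goes at most 62.5 mm and 10.7 degrees, less where a joint would pass 70% of its speed; a pose out of reach is approached as far as the arm can. A call with a gripper value outside its range is refused whole. The fingers move at their own pace and stop on an object; "newtons" is the grip in N (left out, the last holds). Time passes only in rows, so rows that do not move let the fingers close. It gives the time, the measured TCP pose, the force and the opening at its end, in the units of the state.
- ctrl.get_obs(): the state, without advancing time (a new reading comes with each control period).
- imaging.camera(name): name is "side" or "top" or "wrist"; returns the picture (480x640x3 uint8, blue, green, red); there is no depth.
- imaging.camera_info(name): a dict with "K" (3x3 intrinsics, pixels), "D" ([k1, k2, p1, p2, k3] as OpenCV has them; the pictures are not rectified), "world_from_camera" (4x4, takes a point from camera to world coordinates). Camera axes: x right, y down, z forward; pixel columns grow to the right and rows downward; lengths in m; the calibration is good to about 2 mm. A picture is of the moment at which its call begins: read the wrist's pose just before it. camera_info takes no time and is no camera call; for the wrist camera it gives the pose at the moment of the call.
- ctrl.hand_in(): hands the job in, once; it reports no verdict.
The state is a dict: "time_s": time; "qpos": joint angles; "joint_vel": joint speeds; "tau": joint torques, N m; "ee_pos": TCP position; "eef_rot": TCP orientation; "force": force on the tool from outside, world axes, zero at the start; "moment": the same for the moment, N m; "grip_width": finger opening in m.
Only numpy, scipy, OpenCV 4.12 (cv2) and the standard library are available. Lean on these libraries where they do the work, as an engineer would, in place of code of your own. Each camera call takes 0.05 s, during which the arm holds its last target. There are 200 camera calls.

## Task

Photograph the model slot car on the turntable head-on: with a finger, push gently on the turntable's spokes, either way round, until the nose of the white car points straight at the lens of the camera, and leave it standing so. Only then press the camera's remote push button fully down and let it come up again. Do not touch the car, the top of the disc it stands on or the camera, lift nothing, and leave the other things on the bench where they are.

Things in the scene. Friction and masses are not known exactly. Their poses are not given: they have to be found in the camera images.
- turntable: low turntable with four spokes: disc 172 mm across, rubber top 30 mm above the bench. Origin on its vertical axis, 20.5 mm above the bench; z up. Spokes run along +x, +y, -x, -y of this turning frame: bars 10 mm wide, 18.5 to 32.5 mm above the bench, from the rim to an upright 16 mm round end 132 mm from the axis; free bench below. Turns either way , stays where left, 1 to 2 N on a spoke
- car: white model racing car 150 mm long, 68 mm wide, 38 mm high, 110 to 225 g, standing loose in the middle of the disc (only friction holds it, at any angle to the spokes) and carried round with it. Origin at its middle at wheel-bottom height; x points to the low, flat nose, z up. Black rear wing at the tail
- lens (a point): centre of the front glass (50 mm across) of the black camera, 58 mm above the bench; x points away from the turntable into the camera. The camera is fixed on the bench, lens front 180 to 225 mm from the turntable's axis, looking at the axis; its body is 116 mm wide, 103 mm high and reaches 110 mm behind this point
- shutter_top (a point): middle of the top of the round metal push button (36 mm across, spring, goes down 6 mm, about 4 N when fully down) in a low grey housing fixed on the bench: the camera's remote release, left or right of the turntable
- shutter (a joint): how far the button is pressed, m: 0 up, 0.006 fully down
- jar: glass paint jar 48 mm across, 50 mm high, with white cap; bystander, origin under its centre; it stands on the other side of the turntable from the button
- tyre_a: loose black tyre 30 mm across, 14 mm high, lying flat, robot's right; bystander
- tyre_b: the same kind of tyre, robot's left; bystander
- screwdriver: screwdriver 150 mm lying on the left; bystander
- motor: small electric motor 25 mm long, 24 mm high, lying on the right; bystander
- spare_car: orange model car on a white plinth at the right far side; bystander
- flask: metal drinking flask 210 mm tall, 64 mm across, far left; bystander
There are look-alikes about, which are no part of the job. What is shaped like the part that bears lens but yellow is not meant.

How it is judged:
By the outcome, as a careful person would: the job done as asked, in the order asked, and still so for the second after the job is handed in, with the robot touching nothing.
It also fails if it takes over 67 s, if anything falls off the work surface, if the arm or the gripper's body presses on something with over 40 N, if the wrist force passes 120 N, or if a joint passes its speed limit or range.

## Working session

There is one attempt and no reset: what is moved stays moved. The work goes in short steps, Python scripts to look and compute and a tool call to move; the robot and the scene stay as the last step left them, time stands still between calls to the robot, and variables do not carry over. Pictures are saved under pics/ and viewed, about 8 in all and at most 12, crops included, and the job is handed in when it is done.

Besides the shell and the picture viewer there is one more tool, called after "Call:" as a command line: name --argument value ..., lists and objects as JSON in quotes. apply_moves: Moves the arm, as the interface text tells. Its arguments: {"type":"object","properties":{"deltas":{"type":"array"},"newtons":{"type":"number"}},"required":["deltas"]}

```bash
mkdir -p pics; cat > h.py <<'E'
import numpy as np, cv2
from station import ctrl, imaging
def pix2w(name,uv,z,info=None):
    i=info or imaging.camera_info(name);K=np.array(i["K"],float);D=np.array(i["D"],float);T=np.array(i["world_from_camera"])
    p=cv2.undistortPoints(np.array(uv,float).reshape(-1,1,2),K,D).reshape(-1,2)
    d=np.c_[p,np.ones(len(p))]@T[:3,:3].T;o=T[:3,3]
    z=np.broadcast_to(z,len(p))
    return o+d*((z-o[2])/d[:,2])[:,None]
def w2pix(name,P):
    i=imaging.camera_info(name);T=np.linalg.inv(np.array(i["world_from_camera"]))
    return cv2.projectPoints(np.array(P,float).reshape(-1,1,3),cv2.Rodrigues(T[:3,:3])[0],T[:3,3],np.array(i["K"],float),np.array(i["D"],float))[0].reshape(-1,2)
def snap(name,f):
    im=imaging.camera(name);cv2.imwrite("pics/"+f,im);return im
E
python3 - <<'E'
from h import *
a=snap("top","top0.png");b=snap("side","side0.png")
for n in("top","side"):
    i=imaging.camera_info(n);print(n,np.round(i["K"],1).tolist(),np.round(i["D"],3),np.round(i["world_from_camera"],3).tolist())
o=ctrl.get_obs();print({k:np.round(v,3) for k,v in o.items()})
E
```

```text
top [[489.1, 0.0, 321.0], [0.0, 489.1, 240.8], [0.0, 0.0, 1.0]] [-0.026  0.     0.     0.     0.   ] [[0.023, -0.998, 0.058, 0.482], [-1.0, -0.023, 0.005, 0.093], [-0.004, -0.059, -0.998, 1.215], [0.0, 0.0, 0.0, 1.0]]
side [[499.9, 0.0, 313.3], [0.0, 499.9, 239.2], [0.0, 0.0, 1.0]] [-0.144  0.     0.     0.     0.   ] [[0.78, -0.472, 0.412, -0.053], [-0.626, -0.579, 0.522, -0.677], [-0.008, -0.665, -0.747, 1.161], [0.0, 0.0, 0.0, 1.0]]
{'time_s': np.float64(0.1), 'qpos': array([ 1.161,  0.3  ,  1.522, -0.   ,  1.321, -0.067]), 'joint_vel': array([ 0.001, -0.002, -0.   ,  0.001, -0.   ,  0.001]), 'tau': array([ 0.0000e+00, -5.3264e+01, -3.5329e+01,  7.1000e-02,  2.3000e-02,
       -0.0000e+00]), 'ee_pos': array([0.185, 0.518, 0.216]), 'eef_rot': array([-1.571e+00,  1.000e-03,  1.228e+00]), 'force': array([-0.004, -1.021,  0.147]), 'moment': array([0.034, 0.054, 0.   ]), 'grip_width': np.float64(0.094)}
```

View pics/top0.png

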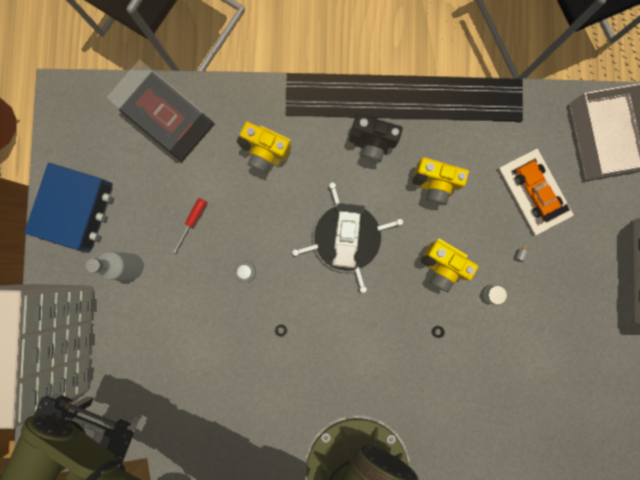

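View pics/side0.png

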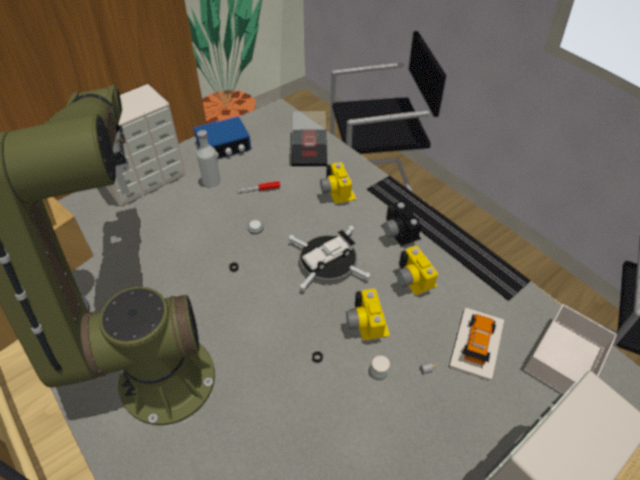

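Top view: black camera at (375,138), the yellow ones (264,147), (440,180), (450,265) are the look-alikes. The turntable is at (348,237). The button and jar candidates are (245,272) and (495,295). I'll enlarge these to confirm.

```bash
python3 - <<'E'
from h import *
a=cv2.imread("pics/top0.png");b=cv2.imread("pics/side0.png")
r=lambda im,x0,x1,y0,y1,w,h:cv2.resize(im[y0:y1,x0:x1],(w,h),interpolation=cv2.INTER_CUBIC)
A=r(a,280,420,110,310,420,600)
B=np.vstack([r(b,280,380,220,300,375,300),np.hstack([r(b,230,280,205,245,187,150),r(b,355,405,345,385,188,150)]),np.hstack([r(a,220,270,252,292,187,150),r(a,470,520,275,315,188,150)])])
cv2.imwrite("pics/c1.png",np.hstack([A,B]))
E
```

```text
(no output)
```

View pics/c1.png

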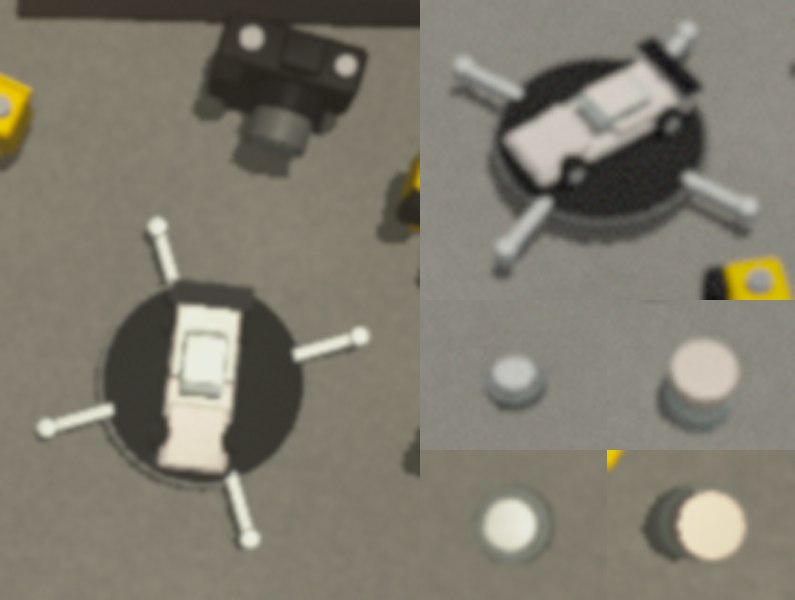

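Top crop: the black wing at (210,295) is on the camera side, so the car's nose at (193,468) points at the robot. It needs about half a turn. The metal button in its grey housing is the left one, top px (245,272). The right one (495,295) is the tall, white-capped jar. The black camera is the one that fits the lens.

```bash
python3 - <<'E'
from h import *
c=lambda L:[(280+x/3-.33,110+y/3-.33) for x,y in L]
S=pix2w("top",c([(157,227),(360,336),(249,540),(46,428)]),.0325);print("spokes",S.round(4).tolist())
ax=S.mean(0)[:2];print("axis",ax,[np.linalg.norm(s[:2]-ax).round(4) for s in S],[np.degrees(np.arctan2(*(s[:2]-ax)[::-1])).round(1) for s in S])
# bottom edge of lens front in top view: top of lens rim z~.083 ; widest at z=.058
L=pix2w("top",c([(250,145),(297,158)]),.058);print("lens sides",L.round(3).tolist())
l=L.mean(0)[:2];print("lens",l,np.linalg.norm(l-ax),np.degrees(np.arctan2(*(l-ax)[::-1])))
K=pix2w("top",c([(251,38),(346,65)]),.103);d=K[1]-K[0];print("body normal deg",np.degrees(np.arctan2(d[0],-d[1])),np.degrees(np.arctan2(d[1],d[0]))+90)
k=K.mean(0)[:2];print("knobmid bearing",np.degrees(np.arctan2(*(k-ax)[::-1])))
print("button",pix2w("top",[(220+510/3.75-.4,252+0),(220+(510)/3.74,252+(525-450)/3.75)],.03).round(3).tolist())
# car body segmentation
a=cv2.imread("pics/top0.png");h=cv2.cvtColor(a,cv2.COLOR_BGR2HSV)
m=(h[...,2]>150).astype(np.uint8);n,lab,st,ce=cv2.connectedComponentsWithStats(m)
for i in range(1,n):
    if st[i,4]>15 and 200<ce[i][0]<520 and ce[i][1]>170:
        x,y=ce[i];print(i,st[i],ce[i].round(1))
N=pix2w("top",c([(160,468),(228,471)]),.015);T=pix2w("top",c([(170,288),(252,293)]),.038);print(N.round(3).tolist(),T.round(3).tolist());v=(N.mean(0)-T.mean(0));print("car heading",np.degrees(np.arctan2(v[1],v[0])),np.linalg.norm(v))
E
```

```text
spokes [[0.6878, 0.0757, 0.0325], [0.6026, -0.0905, 0.0325], [0.4361, -0.0036, 0.0325], [0.5223, 0.1617, 0.0325]]
axis [0.56217605 0.03582932] [np.float64(0.1318), np.float64(0.1326), np.float64(0.1321), np.float64(0.132)] [np.float64(17.6), np.float64(-72.3), np.float64(-162.6), np.float64(107.6)]
lens sides [[0.751, 0.003, 0.058], [0.741, -0.034, 0.058]]
lens [ 0.7462868  -0.01554315] 0.1911436634429887 -15.590708940060058
body normal deg -14.837979520977672 -14.837979520977669
knobmid bearing -14.472215673411734
button [[0.527, 0.015, 0.03], [0.478, 0.012, 0.03]]
32 [ 419  157   51   36 1060] [443.3 173.6]
33 [329 182  11  22 111] [334.2 191.8]
36 [ 333  212   27   55 1127] [346.5 238.7]
38 [378 218  26  12 131] [390.8 223.9]
40 [ 429  238   50   45 1214] [452.5 261. ]
41 [292 245  26  11 128] [303.8 249.4]
48 [237 265  15  15 175] [243.7 271.6]
49 [355 268  12  25 128] [360.7 280.9]
50 [489 285  19  20 283] [497.5 294.7]
85 [396 433   7  11  17] [398.9 438.1]
86 [322 434   8   8  35] [325.6 437.5]
87 [387 436   8   7  34] [390.9 438.9]
[[0.492, 0.069, 0.015], [0.491, 0.013, 0.015]] [[0.637, 0.064, 0.038], [0.635, -0.002, 0.038]]
car heading 176.12255679172083 0.14652709982190054
```

Call:
apply_moves --deltas '[{"dp":[0,0,0],"roll":0.135,"grip":1},{"dp":[0,0,0],"roll":0.135,"grip":1},{"dp":[0,0,0],"roll":0.135,"grip":1},{"dp":[0,0,0],"roll":0.135,"grip":1},{"dp":[0,0,0],"roll":0.135,"grip":1},{"dp":[0,0,0],"roll":0.135,"grip":1},{"dp":[0,0,0],"roll":0.135,"grip":1},{"dp":[0,0,0],"roll":0.135,"grip":1},{"dp":[0,0,0],"roll":0.13,"grip":1}]' --newtons 10

```text
time_s: 1.23
ee_pos: [0.1848, 0.5179, 0.2161]
eef_rot: [-1.571, 0.0, 0.014]
force: [0.7, -1.0, -0.1]
grip_width: 0.0075
```

```bash
python3 - <<'E'
from h import *
print(pix2w("top",[(243.7,271.6),(497.5,294.7)],.03).round(4).tolist())
o=ctrl.get_obs();print(o["ee_pos"],o["eef_rot"],o["grip_width"],o["time_s"])
E
```

```text
[[0.4728, 0.2849, 0.03], [0.4311, -0.3301, 0.03]]
[0.1848155  0.51785454 0.21608226] [-1.57144606e+00  2.87526290e-04  1.36193555e-02] 0.007510941369994246 1.225
```

Call:
apply_moves --deltas '[{"dp":[0.0375,0,-0.0365],"roll":0,"grip":1},{"dp":[0.0375,0,-0.0365],"roll":0,"grip":1},{"dp":[0.0375,0,-0.0365],"roll":0,"grip":1},{"dp":[0.0375,0,-0.0365],"roll":0,"grip":1},{"dp":[0.0375,0,-0.0365],"roll":0,"grip":1},{"dp":[0.0375,0,-0.0365],"roll":0,"grip":1},{"dp":[0.0375,0,-0.0365],"roll":0,"grip":1},{"dp":[0.0375,0,-0.0365],"roll":0,"grip":1},{"dp":[0.0375,0,-0.0365],"roll":0,"grip":1},{"dp":[0.0375,0,-0.0365],"roll":0,"grip":1}]'

```text
time_s: 2.48
ee_pos: [0.5674, 0.1584, 0.2162]
eef_rot: [-1.571, 0.001, 0.018]
force: [-0.3, 0.3, 0.0]
grip_width: 0.0006
```

```bash
python3 - <<'E'
from h import *
w=snap("wrist","w1.png")
o=ctrl.get_obs();print(o["ee_pos"],o["eef_rot"],o["grip_width"],o["time_s"],o["force"])
e=o["ee_pos"]; print(w2pix("wrist",[[.562,.036,.03],[e[0],e[1],e[2]-.011]]))
print(np.round(imaging.camera_info("wrist")["world_from_camera"],3).tolist())
E
```

```text
[0.57045804 0.15438911 0.21567641] [-1.57198724e+00 -4.76615964e-06  1.48720029e-02] 0.0003642733721847599 2.525 [ 2.76535847 -4.08459306 -0.43318329]
[[313.57574951 320.57791481]
 [322.7670277  282.04527321]]
[[1.0, 0.014, 0.003, 0.569], [0.014, -0.969, -0.247, 0.228], [-0.0, 0.247, -0.969, 0.384], [0.0, 0.0, 0.0, 1.0]]
```

View pics/w1.png

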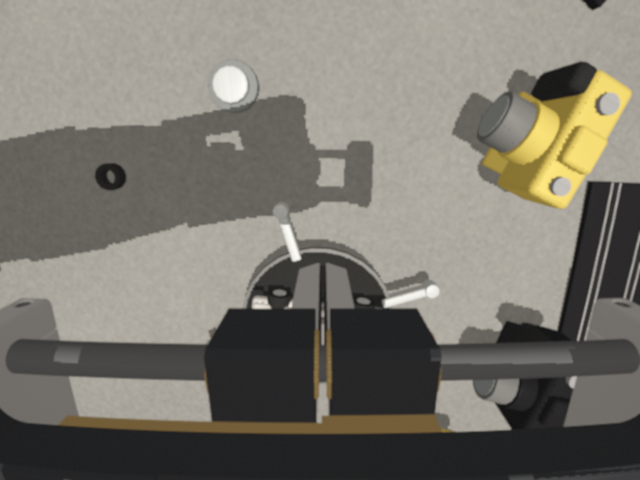

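Call:
apply_moves --deltas '[{"dp":[-0.01,0.02,0],"roll":0,"grip":1},{"dp":[0,0.04,0],"roll":0,"grip":1},{"dp":[0,0.04,0],"roll":0,"grip":1},{"dp":[0,0.04,0],"roll":0,"grip":1},{"dp":[0,0.025,0],"roll":0,"grip":1},{"dp":[0,0.02,0],"roll":0,"grip":1},{"dp":[0,0,0],"roll":0,"grip":1}]'

```text
time_s: 3.4
ee_pos: [0.5554, 0.1594, 0.03]
eef_rot: [-1.571, 0.003, 0.018]
force: [-0.5, -0.4, 0.2]
grip_width: 0.0005
```

Call:
apply_moves --deltas '[{"dp":[0,0,-0.0105],"roll":-0.035,"grip":1},{"dp":[-0.0079,0,-0.0003],"roll":-0.07,"grip":1},{"dp":[-0.0079,0,-0.0003],"roll":-0.07,"grip":1},{"dp":[-0.0079,0,-0.0003],"roll":-0.07,"grip":1},{"dp":[-0.0079,0,-0.0003],"roll":-0.07,"grip":1},{"dp":[-0.0079,0,-0.0003],"roll":-0.07,"grip":1},{"dp":[-0.0079,0,-0.0003],"roll":-0.07,"grip":1}]'

```text
time_s: 4.28
ee_pos: [0.5116, 0.1368, 0.0327]
eef_rot: [-1.571, -0.002, 0.475]
force: [1.8, 0.5, -0.0]
grip_width: 0.0004
```

```bash
python3 - <<'E'
from h import *
w=snap("top","t2.png");s=snap("side","s2.png")
o=ctrl.get_obs();e=o["ee_pos"]-[.562,.036,0];print(o["ee_pos"],o["eef_rot"],np.hypot(*e[:2]),np.degrees(np.arctan2(e[1],e[0])),o["force"])
r=lambda im,x0,x1,y0,y1:cv2.resize(im[y0:y1,x0:x1],(400,400),interpolation=cv2.INTER_CUBIC)
cv2.imwrite("pics/c2.png",np.hstack([r(w,270,410,160,300),r(s,260,400,190,330)]))
E
```

```text
[0.51118615 0.13669108 0.03246808] [-1.57111386e+00 -1.00376953e-03  4.73791063e-01] 0.11278625694267497 116.77783719318673 [ 0.28494227  0.12053219 -0.36125285]
```

View pics/c2.png

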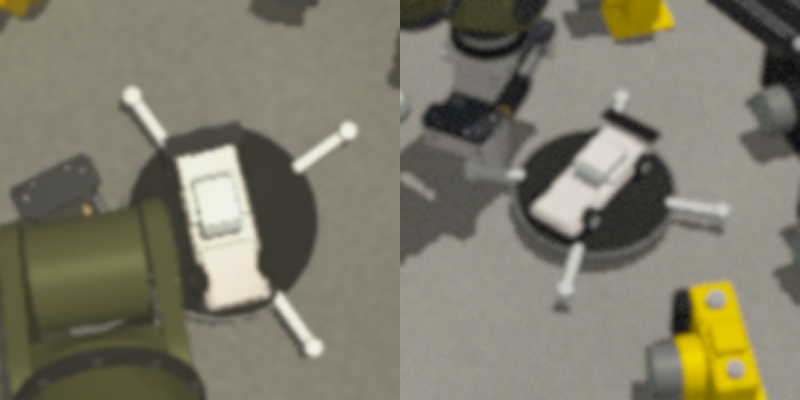

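Call:
apply_moves --deltas '[{"dp":[-0.0079,0,-0.0003],"roll":-0.07,"grip":1},{"dp":[-0.0079,0,-0.0003],"roll":-0.07,"grip":1},{"dp":[-0.0079,0,-0.0003],"roll":-0.07,"grip":1},{"dp":[-0.0079,0,-0.0003],"roll":-0.07,"grip":1},{"dp":[-0.0079,0,-0.0003],"roll":-0.07,"grip":1},{"dp":[-0.0079,0,-0.0003],"roll":-0.07,"grip":1},{"dp":[-0.0079,0,-0.0003],"roll":-0.07,"grip":1},{"dp":[-0.0079,0,-0.0003],"roll":-0.07,"grip":1}]'

```text
time_s: 5.38
ee_pos: [0.4664, 0.094, 0.0323]
eef_rot: [-1.572, -0.001, 1.033]
force: [1.9, 0.6, -0.4]
grip_width: 0.0003
```

Call:
apply_moves --deltas '[{"dp":[-0.0079,0,-0.0003],"roll":-0.07,"grip":1},{"dp":[-0.0079,0,-0.0003],"roll":-0.07,"grip":1},{"dp":[-0.0079,0,-0.0003],"roll":-0.07,"grip":1},{"dp":[-0.0079,0,-0.0003],"roll":-0.07,"grip":1},{"dp":[-0.0079,0,-0.0003],"roll":-0.07,"grip":1},{"dp":[-0.0079,0,-0.0003],"roll":-0.07,"grip":1},{"dp":[-0.0079,0,-0.0003],"roll":-0.07,"grip":1},{"dp":[-0.0079,0,-0.0003],"roll":-0.07,"grip":1}]'

```text
time_s: 6.38
ee_pos: [0.4507, 0.0334, 0.0322]
eef_rot: [-1.572, -0.0, 1.593]
force: [0.6, 1.2, 0.9]
grip_width: 0.0002
```

```bash
python3 - <<'E'
from h import *
o=ctrl.get_obs();e=o["ee_pos"]-[.562,.036,0];print(o["ee_pos"],o["eef_rot"],np.hypot(*e[:2]),np.degrees(np.arctan2(e[1],e[0])),o["force"])
E
```

```text
[0.45067454 0.03342012 0.0322021 ] [-1.57213113e+00 -1.62462285e-04  1.59340287e+00] 0.11135535397521855 -178.67245539149502 [0.55616729 1.21269678 0.88752278]
```

Call:
apply_moves --deltas '[{"dp":[0.006,0,0],"roll":0,"grip":1},{"dp":[0.006,0,0],"roll":0,"grip":1},{"dp":[0,-0.03,0],"roll":0,"grip":1},{"dp":[0,-0.03,0],"roll":0,"grip":1},{"dp":[0,-0.03,0],"roll":0,"grip":1}]'

```text
time_s: 7.0
ee_pos: [0.4496, 0.0462, 0.1225]
eef_rot: [-1.571, -0.0, 1.592]
force: [0.2, 0.2, -0.4]
grip_width: 0.0003
```

Call:
apply_moves --deltas '[{"dp":[0,0,0],"roll":0.17,"grip":1},{"dp":[0,0,0],"roll":0.17,"grip":1},{"dp":[0,0,0],"roll":0.17,"grip":1},{"dp":[0,0,0],"roll":0.17,"grip":1},{"dp":[0,0,0],"roll":0.17,"grip":1},{"dp":[0,0,0],"roll":0.17,"grip":1},{"dp":[0,0,0],"roll":0.17,"grip":1},{"dp":[0,0,0],"roll":0.17,"grip":1},{"dp":[0,0,0],"roll":0.17,"grip":1},{"dp":[0,0,0],"roll":0.17,"grip":1}]'

```text
time_s: 8.25
ee_pos: [0.4497, 0.0462, 0.1216]
eef_rot: [-1.571, 0.0, -0.114]
force: [-1.0, -0.4, -0.0]
grip_width: 0.0005
```

Call:
apply_moves --deltas '[{"dp":[0.028,0,0.029],"roll":0,"grip":1},{"dp":[0.028,0,0.029],"roll":0,"grip":1},{"dp":[0.028,0,0.029],"roll":0,"grip":1},{"dp":[0.028,0,0.029],"roll":0,"grip":1},{"dp":[0,0,0],"roll":0,"grip":1}]'

```text
time_s: 8.88
ee_pos: [0.5741, 0.151, 0.1208]
eef_rot: [-1.571, 0.0, -0.107]
force: [-0.7, -0.6, -1.1]
grip_width: 0.0005
```

```bash
python3 - <<'E'
from h import *
w=snap("top","t3.png");s=snap("side","s3.png")
o=ctrl.get_obs();e=o["ee_pos"]-[.562,.036,0];print(o["time_s"],o["ee_pos"],o["eef_rot"],np.hypot(*e[:2]),np.degrees(np.arctan2(e[1],e[0])),o["force"])
r=lambda im,x0,x1,y0,y1:cv2.resize(im[y0:y1,x0:x1],(400,400),interpolation=cv2.INTER_CUBIC)
cv2.imwrite("pics/c3.png",np.hstack([r(w,270,410,160,300),r(s,260,400,190,330)]))
E
```

```text
8.975 [0.57281918 0.14932799 0.12101807] [-1.57117609e+00  1.01423739e-03 -1.07167987e-01] 0.1138432633214732 84.54662453271348 [-1.93957823 -0.11741006 -0.27627021]
```

View pics/c3.png

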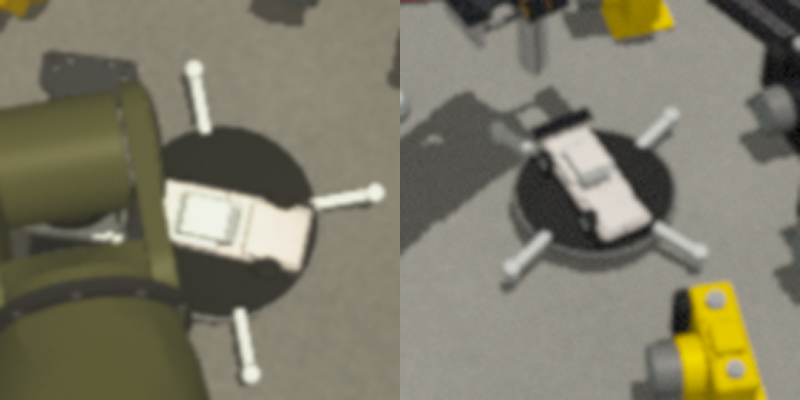

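```bash
python3 - <<'E'
from h import *
c=lambda L:[(270+x/2.857-.3,160+y/2.857-.3) for x,y in L]
A=np.array([.5622,.0358])
for s in pix2w("top",c([(195,69),(376,192),(249,375)]),.0325)[:,:2]: d=s-A;print(np.linalg.norm(d),np.degrees(np.arctan2(d[1],d[0])))
for s in [pix2w("side",[(260+x/2.857-.3,190+y/2.857-.3)],.0325)[0,:2] for x,y in [(672,115),(703,258),(510,274)] for x in [x-400]]: d=s-A;print("side",s,np.linalg.norm(d),np.degrees(np.arctan2(d[1],d[0])))
E
```

```text
0.1320492242576847 11.135112549094394
0.13332400437093836 -78.00697003340389
0.13200446647513087 -168.86736220816564
side [0.6921237  0.06097424] 0.13234013074564493 10.965846164767648
side [ 0.58731086 -0.10167713] 0.1397516253074452 -79.64875913851172
side [0.42754553 0.00325048] 0.13853265554456215 -166.41078453129586
```

Call:
apply_moves --deltas '[{"dp":[0,0.03,0],"roll":0,"grip":1},{"dp":[0,0.03,0],"roll":0,"grip":1},{"dp":[0,0.0285,0],"roll":0,"grip":1},{"dp":[0,0,0],"roll":0,"grip":1},{"dp":[-0.0079,0,-0.0003],"roll":-0.07,"grip":1},{"dp":[-0.0079,0,-0.0003],"roll":-0.07,"grip":1},{"dp":[-0.0079,0,-0.0003],"roll":-0.07,"grip":1},{"dp":[-0.0079,0,-0.0003],"roll":-0.07,"grip":1},{"dp":[-0.0079,0,-0.0003],"roll":-0.07,"grip":1}]'

```text
time_s: 10.1
ee_pos: [0.5346, 0.146, 0.035]
eef_rot: [-1.571, -0.003, 0.245]
force: [1.9, -1.0, 0.2]
grip_width: 0.0001
```

Call:
apply_moves --deltas '[{"dp":[-0.0079,0,-0.0003],"roll":-0.07,"grip":1},{"dp":[-0.0079,0,-0.0003],"roll":-0.07,"grip":1},{"dp":[-0.0079,0,-0.0003],"roll":-0.07,"grip":1},{"dp":[-0.0079,0,-0.0003],"roll":-0.07,"grip":1},{"dp":[-0.0079,0,-0.0003],"roll":-0.07,"grip":1},{"dp":[-0.0079,0,-0.0003],"roll":-0.07,"grip":1},{"dp":[-0.0079,0,-0.0003],"roll":-0.07,"grip":1},{"dp":[-0.0079,0,-0.0003],"roll":-0.07,"grip":1}]'

```text
time_s: 11.1
ee_pos: [0.4809, 0.1146, 0.0349]
eef_rot: [-1.573, -0.003, 0.805]
force: [2.3, -0.5, 1.7]
grip_width: 0.0005
```

Call:
apply_moves --deltas '[{"dp":[-0.0079,0,-0.0003],"roll":-0.07,"grip":1},{"dp":[-0.0079,0,-0.0003],"roll":-0.07,"grip":1},{"dp":[-0.0079,0,-0.0003],"roll":-0.07,"grip":1},{"dp":[-0.0079,0,-0.0003],"roll":-0.07,"grip":1},{"dp":[-0.0079,0,-0.0003],"roll":-0.07,"grip":1},{"dp":[-0.0079,0,-0.0003],"roll":-0.07,"grip":1},{"dp":[-0.0079,0,-0.0003],"roll":-0.07,"grip":1},{"dp":[-0.004,0,-0.0001],"roll":-0.035,"grip":1}]'

```text
time_s: 12.1
ee_pos: [0.4527, 0.063, 0.0348]
eef_rot: [-1.574, -0.001, 1.329]
force: [1.3, 1.2, 1.0]
grip_width: 0.0002
```

```bash
python3 - <<'E'
from h import *
w=snap("top","t4.png");s=snap("side","s4.png")
o=ctrl.get_obs();e=o["ee_pos"]-[.562,.036,0];print(o["time_s"],o["ee_pos"],o["eef_rot"],np.hypot(*e[:2]),np.degrees(np.arctan2(e[1],e[0])),o["force"])
r=lambda im,x0,x1,y0,y1:cv2.resize(im[y0:y1,x0:x1],(400,600),interpolation=cv2.INTER_CUBIC)
cv2.imwrite("pics/c4.png",np.hstack([r(w,285,425,100,310),r(s,280,420,160,370)]))
E
```

```text
12.2 [0.45257674 0.06300381 0.0345836 ] [-1.57334050e+00 -7.89256792e-04  1.32743348e+00] 0.11270605950120889 166.1373589263629 [-0.33350208  1.16719782  1.45559014]
```

View pics/c4.png

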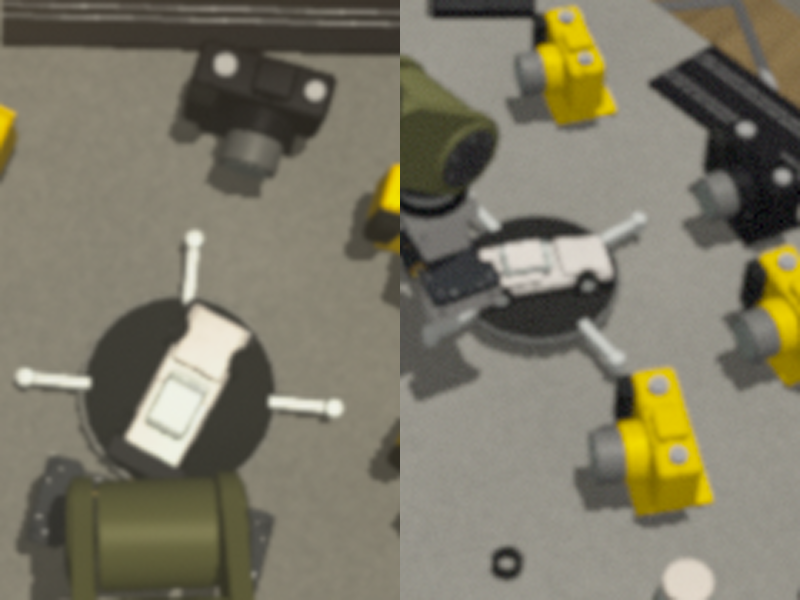

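```bash
cat > car.py <<'E'
from h import *
A=np.array([.5622,.0358])
def heading(f,h0,excl=None):
    a=cv2.imread("pics/"+f);h=cv2.cvtColor(a,cv2.COLOR_BGR2HSV)
    c=w2pix("top",[[*A,.03]])[0]
    m=((h[...,2]>140)&(h[...,1]<90)).astype(np.uint8);yy,xx=np.mgrid[:480,:640]
    m[(xx-c[0])**2+(yy-c[1])**2>34**2]=0
    n,lab,st,ce=cv2.connectedComponentsWithStats(m);i=1+np.argmax(st[1:,4]);v,u=np.where(lab==i)
    uv=np.c_[u,v].astype(float);t=h0;z=.025
    for _ in range(6):
        p=pix2w("top",uv,z)[:,:2]-A;d=np.array([np.cos(t),np.sin(t)]);nrm=np.array([-d[1],d[0]])
        s=p@d;q=p@nrm;z=np.clip(.028-(s-0.0)*.2,.015,.035)
        b=np.arange(-.06,.065,.004);mid=[]
        for k in b:
            w=abs(s-k)<.003
            if w.sum()>6: mid.append((k,(np.percentile(q[w],3)+np.percentile(q[w],97))/2,np.ptp(q[w])))
        mid=np.array(mid);f=np.polyfit(mid[:,0],mid[:,1],1);t+=np.arctan(f[0])
    return np.degrees(t),f[1],st[i,4],s.min(),s.max()
def spokes(f):
    a=cv2.imread("pics/"+f);h=cv2.cvtColor(a,cv2.COLOR_BGR2HSV);m=((h[...,2]>140)&(h[...,1]<70))
    v,u=np.where(m);p=pix2w("top",np.c_[u,v],.0325)[:,:2]-A;r=np.hypot(*p.T);k=(r>.094)&(r<.137)
    th=np.degrees(np.arctan2(p[k,1],p[k,0]));b=np.exp(4j*np.radians(th));return [ (x,round(float(np.degrees(np.median(np.angle(np.exp(1j*np.radians(th[abs((th-x+180)%360-180)<12]-x)))))+x),2),int((abs((th-x+180)%360-180)<12).sum())) for x in (np.degrees(np.angle(b.mean()))/4+90*np.arange(4))]
E
python3 - <<'E'
from car import *
for f,h0 in(("top0.png",176),("t4.png",-28)):
    print(f,heading(f,np.radians(h0)),[(round(float(x),1),y,n) for x,y,n in spokes(f)])
E
```

```text
top0.png (np.float64(175.25111756951628), np.float64(-0.001475453138457433), np.int32(1152), np.float64(-0.061210982594037594), np.float64(0.06997019022768793)) [(17.7, 17.11, 97), (107.7, 107.1, 101), (197.7, 198.2, 106), (287.7, 288.3, 105)]
t4.png (np.float64(-27.15867947449073), np.float64(-0.002592178945861242), np.int32(1161), np.float64(-0.05728599789363255), np.float64(0.07709259235255689)) [(-13.6, -14.53, 285), (76.4, 84.66, 104), (166.4, nan, 0), (256.4, 265.38, 87)]
  return _methods._mean(a, axis=axis, dtype=dtype,
  ret = ret.dtype.type(ret / rcount)
```

Call:
apply_moves --deltas '[{"dp":[-0.0059,0,-0.0002],"roll":-0.052,"grip":1},{"dp":[-0.0059,0,-0.0002],"roll":-0.052,"grip":1},{"dp":[-0.004,0,-0.0001],"roll":-0.035,"grip":1},{"dp":[-0.004,0,-0.0001],"roll":-0.035,"grip":1},{"dp":[0,0,0],"roll":0,"grip":1}]'

```text
time_s: 12.82
ee_pos: [0.4496, 0.0437, 0.034]
eef_rot: [-1.573, -0.0, 1.501]
force: [0.3, -0.2, 3.5]
grip_width: 0.0005
```

```bash
python3 - <<'E' 2>/dev/null
from car import *
snap("top","t5.png")
o=ctrl.get_obs();e=o["ee_pos"]-[.562,.036,0];print(o["time_s"],np.hypot(*e[:2]),np.degrees(np.arctan2(e[1],e[0])),o["force"])
print(heading("t5.png",np.radians(-17)),[(round(float(x),1),y,n) for x,y,n in spokes("t5.png")])
a=cv2.imread("pics/t5.png");cv2.imwrite("pics/c5.png",cv2.resize(a[100:300,285:425],(420,600),interpolation=cv2.INTER_CUBIC))
E
```

```text
12.875 0.11284171946558748 176.0306367056543 [0.11524266 1.00487817 0.85582944]
(np.float64(-17.193881450496438), np.float64(-0.0029710533233051036), np.int32(1159), np.float64(-0.056939301783012), np.float64(0.07640462436983993)) [(-6.8, -8.27, 201), (83.2, 92.56, 72), (173.2, nan, 0), (263.2, 273.91, 35)]
```

View pics/c5.png

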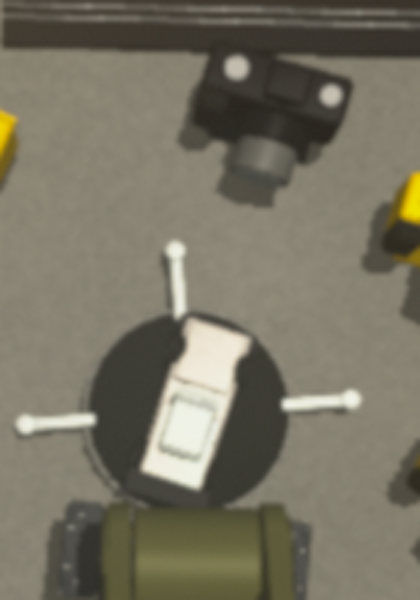

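Call:
apply_moves --deltas '[{"dp":[-0.002,0,0],"roll":-0.018,"grip":1},{"dp":[-0.002,0,0],"roll":-0.018,"grip":1},{"dp":[0,0,0],"roll":0,"grip":1}]'

```text
time_s: 13.25
ee_pos: [0.4487, 0.0396, 0.0328]
eef_rot: [-1.57, 0.0, 1.538]
force: [-0.6, 0.6, -0.5]
grip_width: 0.0007
```

Call:
apply_moves --deltas '[{"dp":[0.006,0,0],"roll":0,"grip":1},{"dp":[0.006,0,0],"roll":0,"grip":1},{"dp":[0,-0.03,0],"roll":0,"grip":1},{"dp":[0,-0.04,0],"roll":0,"grip":1},{"dp":[0,-0.04,0],"roll":0,"grip":1},{"dp":[0.04,0,0],"roll":0,"grip":1},{"dp":[0.05,0,0],"roll":0,"grip":1},{"dp":[0.05,0,0],"roll":0,"grip":1},{"dp":[0.05,0,0],"roll":0,"grip":1},{"dp":[0.05,0,0],"roll":0,"grip":1}]'

```text
time_s: 14.5
ee_pos: [0.4567, 0.2937, 0.1429]
eef_rot: [-1.571, 0.0, 1.538]
force: [-0.4, -0.6, 0.0]
grip_width: 0.0008
```

```bash
python3 - <<'E' 2>/dev/null
from car import *
w=snap("top","t6.png");wr=snap("wrist","w6.png")
o=ctrl.get_obs();print(o["time_s"],o["ee_pos"],o["eef_rot"],o["force"])
print(heading("t6.png",np.radians(-15)),[(round(float(x),1),y,n) for x,y,n in spokes("t6.png")])
print(w2pix("wrist",[[.4728,.2849,.02]]))
cv2.imwrite("pics/c6.png",np.hstack([cv2.resize(w[100:300,275:415],(420,600),interpolation=cv2.INTER_CUBIC),cv2.resize(wr,(380,285)) .repeat(1,0) if False else np.vstack([cv2.resize(wr,(380,285)),cv2.resize(w[200:340,200:370],(380,315))])]))
E
```

```text
14.6 [0.4562817  0.29546374 0.14257031] [-1.57058310e+00 -3.27553022e-04  1.54167142e+00] [ 0.83725589 -1.0382174  -0.32584694]
(np.float64(-15.077168679226133), np.float64(-0.0032032717328041183), np.int32(1168), np.float64(-0.05747075811101783), np.float64(0.07720848823900217)) [(-2.0, 3.35, 184), (88.0, 96.42, 105), (178.0, 186.73, 98), (268.0, 277.45, 76)]
[[308.51536523 249.61269566]]
```

View pics/c6.png

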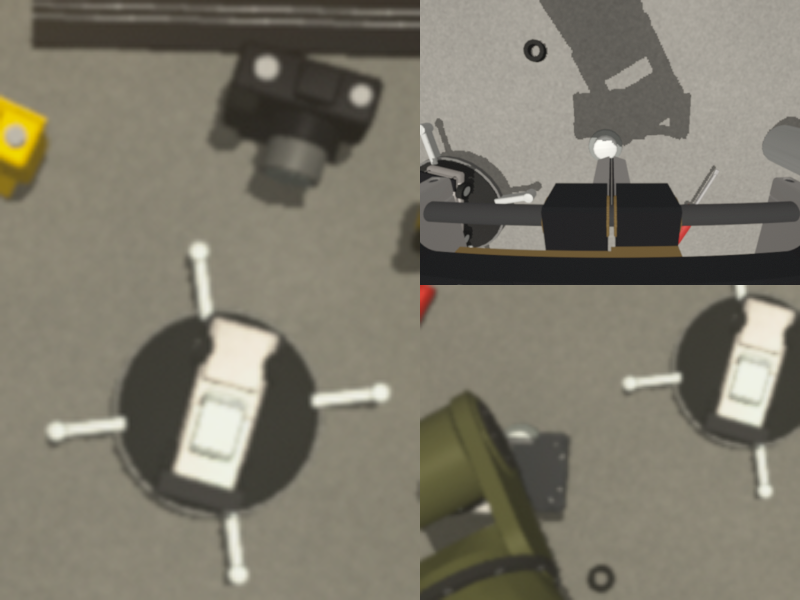

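Pose check: the car's heading is about −15°, equal to the bearing of the lens, and the view is unobstructed with nose at (245,330) and lens at (290,175) in the crop. Next is the button; I'll triangulate its top.

```bash
python3 - <<'E' 2>/dev/null
from h import *
for z in(.01,.02,.025,.03,.04): print(z,pix2w("top",[(243.7,271.6)],z)[0,:2].round(4),pix2w("side",[(255,223.8)],z)[0,:2].round(4),pix2w("wrist",[(311.6,247)],z)[0,:2].round(4))
o=ctrl.get_obs();print(o["ee_pos"])
E
```

```text
0.01 [0.4727 0.2881] [0.4788 0.2962] [0.4735 0.2873]
0.02 [0.4727 0.2865] [0.4742 0.2877] [0.4705 0.2877]
0.025 [0.4728 0.2857] [0.4719 0.2835] [0.469  0.2879]
0.03 [0.4728 0.2849] [0.4696 0.2793] [0.4675 0.2881]
0.04 [0.4729 0.2833] [0.465  0.2708] [0.4646 0.2885]
[0.4562817  0.29546374 0.14257031]
```

Call:
apply_moves --deltas '[{"dp":[-0.0105,0.02,-0.0165],"roll":0,"grip":1},{"dp":[0,0.03,0],"roll":0,"grip":1},{"dp":[0,0.01,0],"roll":0,"grip":1},{"dp":[0,0,0],"roll":0,"grip":1},{"dp":[0,0,0],"roll":0,"grip":1}]'

```text
time_s: 15.22
ee_pos: [0.4736, 0.2808, 0.0841]
eef_rot: [-1.572, -0.001, 1.538]
force: [-0.5, -0.1, 1.4]
grip_width: 0.0005
```

Call:
apply_moves --deltas '[{"dp":[0.0055,0.015,0.001],"roll":0,"grip":1},{"dp":[0,0.015,0],"roll":0,"grip":1},{"dp":[0,0.01,0],"roll":0,"grip":1},{"dp":[0,0.005,0],"roll":0,"grip":1},{"dp":[0,0,0],"roll":0,"grip":1}]'

```text
time_s: 15.85
ee_pos: [0.4724, 0.286, 0.0376]
eef_rot: [-1.57, 0.0, 1.538]
force: [-0.4, -0.6, 0.4]
grip_width: 0.0004
```

Call:
apply_moves --deltas '[{"dp":[0,0.002,0],"roll":0,"grip":1},{"dp":[0,0.002,0],"roll":0,"grip":1},{"dp":[0,0,0],"roll":0,"grip":1}]'

```text
time_s: 16.23
ee_pos: [0.4724, 0.2861, 0.0339]
eef_rot: [-1.571, 0.0, 1.538]
force: [-0.1, 0.6, 0.3]
grip_width: 0.0004
```

Call:
apply_moves --deltas '[{"dp":[0,0.002,0],"roll":0,"grip":1},{"dp":[0,0.002,0],"roll":0,"grip":1},{"dp":[0,0,0],"roll":0,"grip":1}]'

```text
time_s: 16.6
ee_pos: [0.4726, 0.2861, 0.03]
eef_rot: [-1.571, -0.0, 1.538]
force: [-0.2, 0.5, 2.2]
grip_width: 0.0005
```

Call:
apply_moves --deltas '[{"dp":[0,0.001,0],"roll":0,"grip":1},{"dp":[0,0.001,0],"roll":0,"grip":1},{"dp":[0,0,0],"roll":0,"grip":1}]'

```text
time_s: 16.98
ee_pos: [0.4725, 0.2862, 0.028]
eef_rot: [-1.571, -0.0, 1.538]
force: [1.0, 0.7, 3.8]
grip_width: 0.0001
```

Call:
apply_moves --deltas '[{"dp":[0,0.001,0],"roll":0,"grip":1},{"dp":[0,0,0],"roll":0,"grip":1}]'

```text
time_s: 17.23
ee_pos: [0.4726, 0.2861, 0.0272]
eef_rot: [-1.571, -0.0, 1.538]
force: [0.1, -1.0, 6.9]
grip_width: 0.0008
```

Call:
apply_moves --deltas '[{"dp":[0,0.001,0],"roll":0,"grip":1},{"dp":[0,0,0],"roll":0,"grip":1}]'

```text
time_s: 17.48
ee_pos: [0.4727, 0.2862, 0.027]
eef_rot: [-1.571, -0.0, 1.538]
force: [-4.1, -3.1, 17.3]
grip_width: 0.0004
```

Bottomed out: the force went to 17 N with only 0.2 mm of travel. Next I release the button and back away.

Call:
apply_moves --deltas '[{"dp":[0,0,0],"roll":0,"grip":1},{"dp":[0,-0.005,0],"roll":0,"grip":1},{"dp":[0,-0.01,0],"roll":0,"grip":1},{"dp":[0,-0.03,0],"roll":0,"grip":1},{"dp":[0,-0.04,0],"roll":0,"grip":1},{"dp":[0,-0.04,0],"roll":0,"grip":1},{"dp":[0.02,-0.04,0.04],"roll":0,"grip":1},{"dp":[0.04,0,0.05],"roll":0,"grip":1},{"dp":[0.04,0,0.05],"roll":0,"grip":1},{"dp":[0,0,0],"roll":0,"grip":1}]'

```text
time_s: 18.73
ee_pos: [0.3352, 0.3904, 0.1912]
eef_rot: [-1.57, 0.0, 1.543]
force: [0.4, 0.2, 0.3]
grip_width: 0.0003
```

```bash
python3 - <<'E' 2>/dev/null
from car import *
w=snap("top","t7.png")
o=ctrl.get_obs();print(o["time_s"],o["ee_pos"],o["force"])
print(heading("t7.png",np.radians(-15)))
cv2.imwrite("pics/c7.png",cv2.resize(w[80:360,90:530],(800,509),interpolation=cv2.INTER_CUBIC))
E
```

```text
18.775 [0.33681258 0.38934329 0.19111908] [ 1.30627001 -0.73801071  0.21819737]
(np.float64(-15.077168679226133), np.float64(-0.0032032717328041183), np.int32(1167), np.float64(-0.05747075811101783), np.float64(0.07680767119637107))
```

View pics/c7.png

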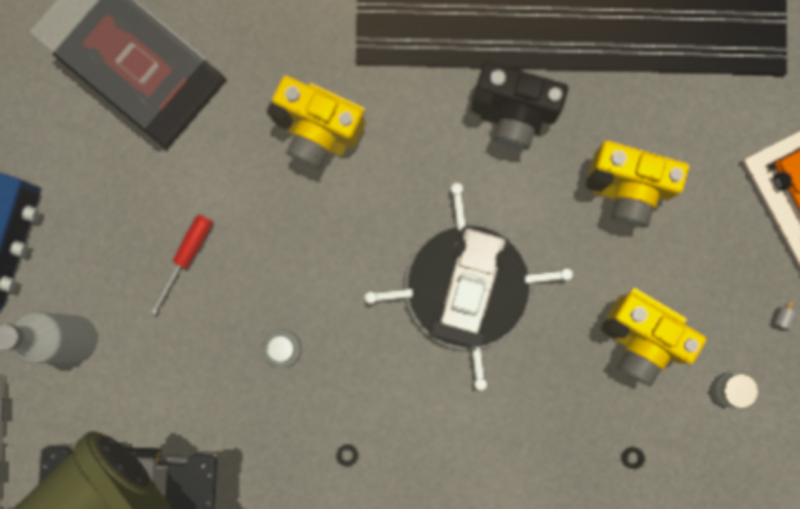

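The car's nose at (483,240) points at the black camera's lens at (513,140). The button at (280,348) is clear of the arm and nothing else has moved.

```bash
python3 -c "
from station import ctrl
print(ctrl.hand_in())"
```

```text
the job is handed in; nothing more can be done
None
```

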